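# Check the fume extractor's filter over a folding catch tray

### The job

First fold the catch tray's three sloping walls fully upright, so that it makes an open box; then swing the fume extractor's top flap right up past upright and leave it open, and draw the hidden filter cassette up out of its slot. Finish while holding the cassette in the gripper, upright and still, over the middle of the tray, with its lower edge above the tray's walls by less than a hand's breadth and touching nothing else. Leave the other things on the bench where they are.

Things in the scene. Friction and masses are not known exactly. Their poses are not given: they have to be found in the camera images.
- extractor: Bench fume extractor, fixed grey box 200 (x) x 180 (y) x 120 tall. Origin: centre of underside; x points away from its louvred front. On top a black flap (125 x 122, 5 thick) hinged at its far edge; under it a well, centre x -35, 105 (x) x 110 (y), floor 85 above the table, with the filter's slot (86 x 20) along x. It stands left or right on the table, the tray on the other side.
- flap (a joint): Angle of the extractor's flap: 0 lies flat and closed, grows as its front edge rises, stop at 1.85 (leaning back past upright). Starts at 0 to 0.15. The hinge is stiff, the flap stays where it is left; about 2 N at the tab moves it.
- flap_tab (a point): Centre of the flap's lift tab: an upright disc (20 diameter, 12 thick along the extractor's y) sticking out in the flap's plane beyond the middle of its front edge, 18 in front of the extractor's front face and 123.5 above the table when closed, 143 from the hinge line; turns with the flap, axes as the extractor's when closed.
- flap_hinge (a point): Middle of the flap's hinge line, fixed on the extractor at x +25, 123.5 above the table; the line runs along the extractor's y.
- filter: Filter cassette, white frame with dark pleats, upright in the slot: 80 (x) x 14 (y) x 75 tall, plus a central pull tab on top, 30 (x) x 12 (y) x 32 tall. Origin: centre of underside, 10 above the table at the start (tab top at 117). Axes as the extractor's. 0.08 to 0.17 kg; 3 mm play; raised 110 it clears the extractor. May swing in the grip if moved fast.
- tray: Folding sheet-aluminium catch tray, fixed: floor 130 (x) x 110 (y), 6 thick; far wall (+x) fixed upright, its top 63 above the table; near (-x), left (+y) and right (-y) walls hinged at the floor's edges, at the start half-folded, sloping outwards. Origin: centre of underside, z up.
- wall_near (a joint): Angle of the tray's near wall: 0 lies flat outwards, 1.57 stands upright (stop). Hinge along the floor's -x edge (x -65), 4 above the table. The wall is 60 high and 4 thick, 106 long; its stiff hinge stays where it is left, and about 2 N on its free edge, inwards and upwards, raises it (while it slopes low, a purely level push jams by friction).
- edge_near (a point): Middle of the free edge of the tray's near wall; 60 from its hinge line.
- wall_left (a joint): Angle of the tray's left wall: 0 lies flat outwards, 1.57 stands upright (stop). Hinge along the floor's +y edge (y +55), 4 above the table. The wall is 60 high and 4 thick, 126 long; its stiff hinge stays where it is left, and about 2 N on its free edge, inwards and upwards, raises it (while it slopes low, a purely level push jams by friction).
- edge_left (a point): Middle of the free edge of the tray's left wall; 60 from its hinge line.
- wall_right (a joint): Angle of the tray's right wall: 0 lies flat outwards, 1.57 stands upright (stop). Hinge along the floor's -y edge (y -55), 4 above the table. The wall is 60 high and 4 thick, 126 long; its stiff hinge stays where it is left, and about 2 N on its free edge, inwards and upwards, raises it (while it slopes low, a purely level push jams by friction).
- edge_right (a point): Middle of the free edge of the tray's right wall; 60 from its hinge line.
- screwdriver: Bystander: screwdriver with an orange handle, 160 long, lying between the extractor and the tray. Origin: in its middle part.
- motor: Bystander: small stripped electric motor standing upright, 54 diameter, 72 tall, between the extractor and the tray. Origin: centre of its underside.
- bearing: Bystander: steel ball-bearing ring, 32 outside diameter, 11 tall, lying flat. Origin: centre of its underside.
- bit_block: Bystander: block of screwdriver bits, 50 x 60 x 32 tall. Origin: centre of its underside.
- organiser: Bystander: shallow compartment box 80 x 140 x 35 tall, beyond the other things. Origin: centre of its underside.
- wood_slice: Bystander: round wooden slice, 90 diameter, 20 thick. Origin: centre of its underside.
- mug: Bystander: mug, 76 diameter, 85 tall. Origin: centre of its underside.

How it is judged:
By the outcome, as a careful person would: the job done as asked, in the order asked, and still so for the second after the job is handed in, while the arm keeps its last pose, push and grip.
It also fails if it takes over 72 s, if anything falls off the work surface, if the arm or the gripper's body presses on something with over 40 N, if the wrist force passes 120 N, or if a joint passes its speed limit or range.

### The arm

A 6-joint arm with a two-finger parallel gripper is mounted at the origin on the work surface. World frame = base frame: x ahead of the robot, y to its left, z up, the work surface at z = 0. Lengths are in mm, angles in degrees, forces in N, time in s.
With the tool pointing down it reaches from about 300 to 850 mm from the base axis. Payload 4.2 kg.
Tool frame: the origin (TCP) lies midway between the tips of the shut fingers; the grasp point (between the pads) lies 19 mm behind it (pinch_z is the distance from the TCP to the grasp point, in mm); z points along the fingers, y is the line along which they close (so a half turn about z gives the same grasp; the last joint's range is limited). The gripper opens to 91 mm and grips with 3 to 60 N. Pads are 32 mm wide; open, the fingers measure 118 mm over their backs; the gripper's body (76 mm by 178 mm) begins 60 mm behind the grasp point.
Start: joints at [-68.526, 18.312, 89.639, -0, 72.044, -1.146], TCP at [221.163, -530.783, 213.976] pointing down, gripper open.
Joint ranges: [-177.97, 177.97], [-48.28, 115.42], [12.27, 149.76], [-77.06, 257.06], [2.81, 150.46], [-146.56, 146.56]. Speed limits (degrees/s): [147.25, 147.25, 180, 180, 180, 180].

### API

Orientations are given as [roll, pitch, yaw] about the fixed x, y, z axes, in that order (R = Rz(yaw) Ry(pitch) Rx(roll)).
In Python, from workcell import * gives the robot as it stands.
- The arm moves only by the tool step_arm, never from a script. Its argument "steps" is a list of rows, each a list of 7 numbers: the turn, a rotation vector about the tool's x, y, z in degrees, then the shift along the tool's x, y, z in mm, then the opening, from 0 (shut) to 1 (fully open). In form: [[rx, ry, rz, x, y, z, hand], ...]. A call has exactly 8 rows; each row shifts and turns the commanded pose from where the row before left it, along the tool's axes as they then stand; what a row does not reach is not made up. A row lasts 1/8 s, in which the tool goes at most 62.5 mm and 10.7 degrees, less where a joint would pass 70% of its speed; a pose out of reach is approached as far as the arm can. A call is refused whole if a number of a shift passes 62.5 or a number of a turn 10.7, either way. A call with a gripper value outside its range is refused whole. The fingers move at their own pace and stop on an object; "force" is the grip in N (left out, the last holds). Time passes only in rows, so rows that do not move let the fingers close, or fill a call up. It gives the time, the measured TCP pose, the force, the opening and the grip force at its end, in the units of the state.
- state(): the state, without advancing time (a new reading comes with each control period).
- grab_frame(name): name is "side" or "top" or "wrist"; returns a dict with "image" (384x512x3 uint8, blue, green, red), "fovy" (degrees; the focal length in pixels is half the picture's height over the tangent of half this angle, whatever the lens; pixels are square), "cx", "cy" (the principal point, pixels), "origin" and "rotation" of the camera in the world; the wrist camera has in their place "tool_from_camera" (4x4, takes a point from camera to tool coordinates, whose origin is the TCP and whose axes are the flange's). Camera axes: x right, y down, z forward; pixel columns grow to the right and rows downward; lengths in mm; the calibration is good to about 2 mm. A picture is of the moment at which its call begins: read the wrist's pose just before it. There is no depth.
- job_done(): hands the job in; it is judged then, once.
The state is a dict: "time_s": time; "qpos": joint angles; "qvel": joint speeds; "effort": joint torques, N m; "ee_pos": TCP position; "ee_rot": TCP orientation; "force": force on the tool from outside, world axes, zero at the start; "torque": the same for the moment, N m; "gripper_width": finger opening in mm; "gripper_force": force on a finger pad.
Only numpy, scipy, OpenCV 4.12 (cv2) and the standard library are available. Lean on these libraries where they do the work, as an engineer would, in place of code of your own. Each camera call takes 0.05 s, during which the arm holds its last target. There are 200 camera calls.

## Working session

There is one attempt and no reset: what is moved stays moved. The work goes in short steps, Python scripts to look and compute and a tool call to move; the robot and the scene stay as the last step left them, time stands still between calls to the robot, and variables do not carry over. Pictures are saved under pics/ and viewed, at most 10 in all, crops included, and the job is handed in when it is done.

Besides the shell and the picture viewer there is one more tool, called after "Call:" by a JSON object that holds its "fn" and its "kwargs", one argument or row to a line. step_arm: Moves the arm, as the interface text tells. Its arguments: {"type":"object","properties":{"steps":{"type":"array","items":{"type":"array","items":{"type":"number"}}},"force":{"type":"number"}},"required":["steps"]}

```bash
mkdir -p pics; ls
python3 - <<'E'
from workcell import *
import cv2,numpy as np
print(state())
for n in ["side","top"]:
    f=grab_frame(n); cv2.imwrite(f"pics/{n}0.png",f["image"]); print(n,f["fovy"],f["cx"],f["cy"],f["origin"],np.round(f["rotation"],3).tolist())
f=grab_frame("wrist");print(f["fovy"],np.round(f["tool_from_camera"],2).tolist())
a=cv2.imread("pics/side0.png");b=cv2.imread("pics/top0.png")
cv2.imwrite("pics/top0x.png",cv2.resize(b,(800,600),interpolation=cv2.INTER_CUBIC))
cv2.imwrite("pics/side0x.png",cv2.resize(a,(800,600),interpolation=cv2.INTER_CUBIC))
E
```

```text
pics
{'time_s': 0.0, 'qpos': array([-6.85258146e+01,  1.83516146e+01,  8.97053119e+01, -8.52203750e-04,
        7.20454402e+01, -1.14773365e+00]), 'qvel': array([-0.01449616,  0.02017249,  0.0382488 , -0.01139786,  0.02915308,
        0.0353902 ]), 'effort': array([-1.75598416e-04, -4.12453616e+01, -2.31975782e+01,  7.26778270e-02,
        4.56120784e-02, -1.26299196e-04]), 'ee_pos': array([ 220.96687393, -530.29835741,  213.12797662]), 'ee_rot': array([-1.79897638e+02, -1.24037572e-03,  2.26221813e+01]), 'force': array([ 0.30143921, -0.78106124, -0.09393648]), 'torque': array([ 0.02286841, -0.01532322,  0.00876028]), 'gripper_force': 0.0, 'gripper_width': 90.9664664505174}
side 51.57345389651528 265.0376873996325 192.76859313811158 [269.45410783 835.00844847 589.92093966] [-119.215, 0.794, -163.195]
top 48.87601096910129 253.37913524871902 187.96365099059673 [ 332.97191299   -6.14765622 1187.4344495 ] [-169.21, 0.921, -88.711]
65.62312604587275 [[0.0, -0.95, -0.3, 85.48], [1.0, 0.0, 0.0, -0.14], [-0.0, -0.3, 0.95, -171.4], [0.0, 0.0, 0.0, 1.0]]
```

View pics/top0x.png

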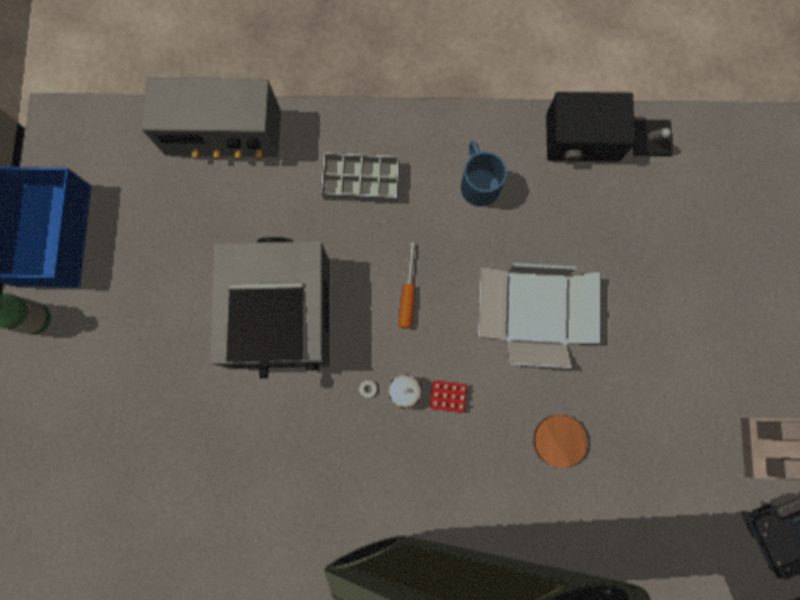

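View pics/side0x.png

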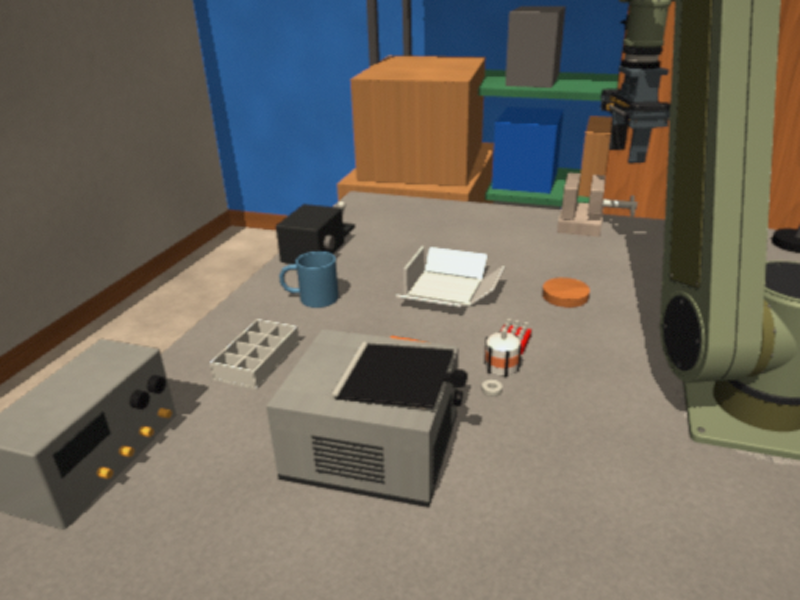

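The top view (800x600 scale) shows the extractor at about (268,305) with its tab at (264,370). The tray is at (540,308), with its near wall at the bottom and its left and right walls sloping outwards. The motor, bits, bearing and screwdriver lie between the two.

```bash
cat > h.py <<'E'
from workcell import *
import cv2,numpy as np
from scipy.spatial.transform import Rotation as Ro
def cam(n):
    s=state() if n=="wrist" else None
    f=grab_frame(n); im=f["image"]
    if n=="wrist":
        T=np.array(f["tool_from_camera"]); R=Ro.from_euler("xyz",s["ee_rot"],degrees=True).as_matrix()
        o=s["ee_pos"]+R@T[:3,3]; Rc=R@T[:3,:3]
    else:
        o=np.array(f["origin"]); Rc=Ro.from_euler("xyz",f["rotation"],degrees=True).as_matrix()
    fl=im.shape[0]/2/np.tan(np.radians(f["fovy"]/2))
    return dict(im=im,o=o,R=Rc,f=fl,c=np.array([f["cx"],f["cy"]]))
def ray(c,p):
    return c["R"]@np.array([(p[0]-c["c"][0])/c["f"],(p[1]-c["c"][1])/c["f"],1.])
def onz(c,p,z):
    d=ray(c,p); return c["o"]+d*(z-c["o"][2])/d[2]
def proj(c,P):
    q=c["R"].T@(np.array(P)-c["o"]); return c["c"]+c["f"]*q[:2]/q[2]
def tri(c1,p1,c2,p2):
    d1,d2=ray(c1,p1),ray(c2,p2); A=np.stack([d1,-d2],1)
    t=np.linalg.lstsq(A,c2["o"]-c1["o"],rcond=None)[0]
    a,b=c1["o"]+t[0]*d1,c2["o"]+t[1]*d2; return (a+b)/2,np.linalg.norm(a-b)
E
python3 - <<'E'
from h import *
c=cam("top"); s=cam("side"); k=512/800
def o(p,z):return np.round(onz(c,np.array(p)*k,z),0)
for p in [(214,243),(322,242),(325,365),(211,362)]: print("ext",o(p,120))
print("tab",o((264,370),123.5))
for p in [(509,275),(567,276),(570,342),(508,341)]: print("floor",o(p,6))
for p in [(482,268),(479,338),(599,274),(601,342),(513,365),(570,368)]: print("edge",o(p,45))
for n,p in dict(motor=(405,392),bit=(449,397),bearing=(368,389),wood=(561,441),org=(360,177),scr=(407,300),mug=(484,175)).items(): print(n,o(p,30))
print(tri(c,np.array((264,370))*k,s,np.array((458,378))*k))
# zooms
a=c["im"]; z1=cv2.resize(a[160:245,300:392],None,fx=6,fy=6,interpolation=cv2.INTER_CUBIC)[:510,:552]
b=s["im"]; z2=cv2.resize(b[150:205,250:330],None,fx=7,fy=7,interpolation=cv2.INTER_CUBIC)
cv2.imwrite("pics/z1.png",z1);print(z1.shape,z2.shape);cv2.imwrite("pics/z2.png",z2)
E
```

```text
ext [617. 323. 120.]
ext [622. 141. 120.]
ext [416. 128. 120.]
ext [417. 313. 120.]
tab [406. 225. 124.]
floor [ 596. -188.    6.]
floor [ 597. -293.    6.]
floor [ 476. -296.    6.]
floor [ 475. -185.    6.]
edge [ 600. -134.   45.]
edge [ 475. -129.   45.]
edge [ 593. -340.   45.]
edge [ 472. -339.   45.]
edge [ 429. -187.   45.]
edge [ 426. -285.   45.]
motor [380.  -2.  30.]
bit [373. -79.  30.]
bearing [384.  62.  30.]
wood [ 303. -270.   30.]
org [771.  89.  30.]
scr [542.  -3.  30.]
mug [ 779. -140.   30.]
(array([404.84391764, 223.36739064, 131.07826623]), np.float64(1.507411876054821))
(510, 552, 3) (385, 560, 3)
```

View pics/z1.png

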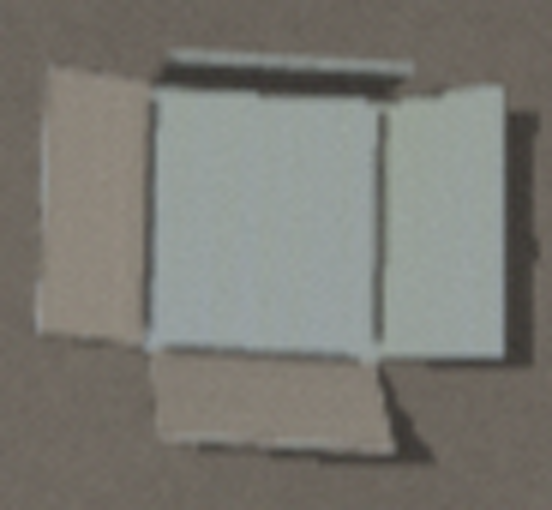

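The tray crop (6x) shows the floor corners at (152,92), (382,98), (150,350) and (377,357). The near wall's free edge runs (160,440)-(395,450), the left one (45,68)-(38,332), and the right one (502,86)-(502,356).

Run:
```python
from h import *
c=cam("top")
def P(u): return np.array([300+u[0]/6-.4,160+u[1]/6-.4])
o=lambda u,z:onz(c,P(u),z)
fl=[o(u,5)[:2] for u in [(152,92),(382,98),(377,357),(150,350)]]
print(np.round(fl,1))
fw=[o(u,63)[:2] for u in [(168,50),(412,64)]]; print("farwall top outer",np.round(fw,1))
# angles: ray with circle around hinge line (world-axis approx)
def ang(u,h,ax,sg):
    best=[]
    for t in np.radians(np.arange(5,90,1)):
        p=o(u,4+60*np.sin(t)); best.append((abs(abs((p[ax]-h))-60*np.cos(t)),np.degrees(t),p.round(1)))
    return min(best,key=lambda b:b[0])
yl=(fl[0][1]+fl[3][1])/2; yr=(fl[1][1]+fl[2][1])/2; xn=(fl[2][0]+fl[3][0])/2
print("near",ang((278,445),xn,0,1)); print("left",ang((41,200),yl,1,1)); print("right",ang((502,221),yr,1,1))
# extractor crop
a=c["im"]; cv2.imwrite("pics/z3.png",cv2.resize(a[145:250,125:220],None,fx=5.7,fy=5.7,interpolation=cv2.INTER_CUBIC))
```

```text
[[ 599.7 -185.7]
 [ 598.9 -294.7]
 [ 475.1 -289.2]
 [ 476.2 -183.7]]
farwall top outer [[ 606.3 -184.3]
 [ 601.9 -294.5]]
near (np.float64(0.2928042257729899), np.float64(40.0), array([ 430. , -234.9,   42.6]))
left (np.float64(0.018557741161309593), np.float64(25.0), array([ 542. , -130.3,   29.4]))
right (np.float64(0.1689060135302185), np.float64(39.0), array([ 534.2, -338.8,   41.8]))
```

View pics/z3.png

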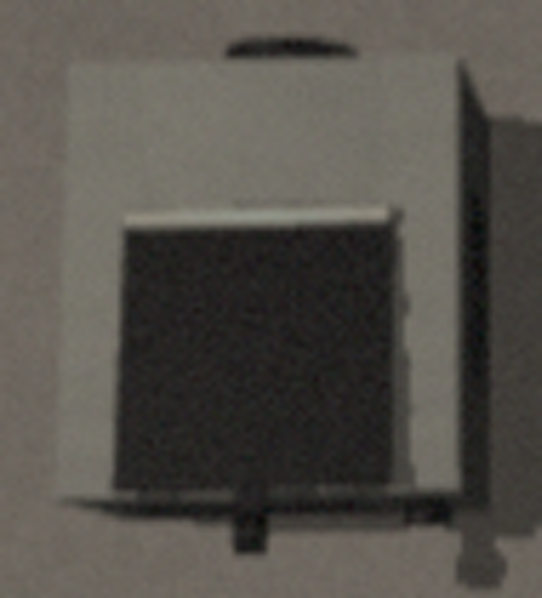

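The extractor crop (5.7x) shows its top corners at (70,62), (460,58), (58,498) and (458,497). The hinge strip runs (125,215)-(390,210), and the tab is at (250,500-552).

Run:
```python
from h import *
c=cam("top"); s=cam("side")
P=lambda u:np.array([125+u[0]/5.7-.4,145+u[1]/5.7-.4])
o=lambda u,z:onz(c,P(u),z)[:2].round(1)
C=[o(u,120) for u in [(70,62),(460,58),(458,497),(58,498)]];print(C,np.mean(C,0))
print("hinge",o((127,218),124),o((390,212),124))
print("flap front",o((115,490),126),o((392,486),126))
print("tab tip/mid",o((250,552),124),o((250,530),124))
b=s["im"]; cv2.imwrite("pics/z4.png",cv2.resize(b[210:320,170:305],None,fx=5.8,fy=5.4,interpolation=cv2.INTER_CUBIC)[:600,:800])
```

```text
[array([616.8, 323. ]), array([621.9, 143.4]), array([420.9, 135.4]), array([416.7, 313.5])] [519.075 228.825]
hinge [543.3 290.5] [548.4 171.3]
flap front [420.3 286.7] [424.6 164. ]
tab tip/mid [394.5 225.6] [404.1 226.2]
```

View pics/z4.png

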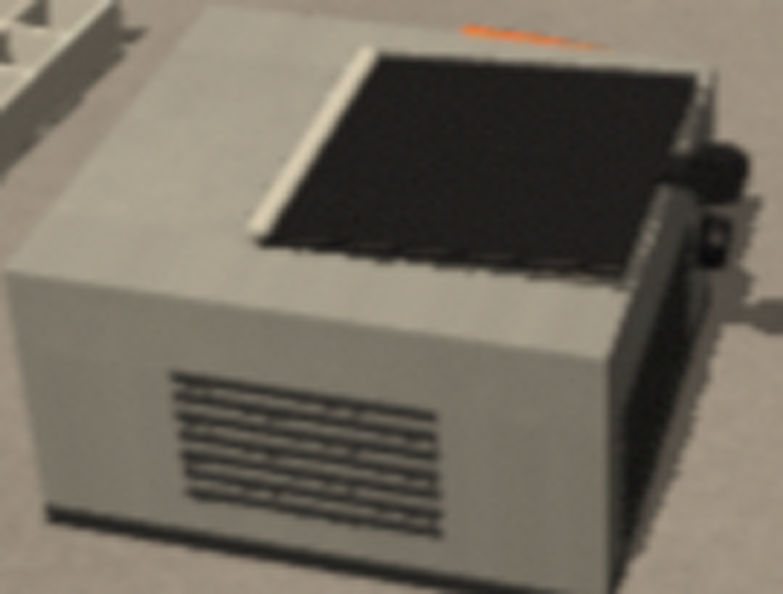

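Call:
{"fn": "step_arm", "kwargs": {
  "steps": [
    [0, 0, 0, 0, 0, -20, 0],
    [0, 0, 0, 20, 0, -20, 0],
    [0, 0, 0, 40, 0, 0, 0],
    [0, 0, 0, 40, 0, 0, 0],
    [0, 0, 0, 40, 0, 0, 0],
    [0, 0, 0, 0, 0, 0, 0],
    [0, 0, 0, 0, 0, 0, 0],
    [0, 0, 0, 0, 0, 0, 0]
  ]
}}

```text
time_s: 1.4
ee_pos: [349.4, -477.4, 254.0]
ee_rot: [180.0, 0.0, 22.5]
force: [-0.5, 0.2, 0.7]
gripper_width: 14.2
gripper_force: 0.0
```

Call:
{"fn": "step_arm", "kwargs": {
  "steps": [
    [0, 0, 0, 26.6, -40.7, 0, 0],
    [0, 0, 0, 26.6, -40.7, 0, 0],
    [0, 0, 0, 26.6, -40.7, 0, 0],
    [0, 0, -10.4, 26.6, -40.7, 0, 0],
    [0, 0, -10.4, 0, 0, 0, 0],
    [0, 0, -10.4, 0, 0, 0, 0],
    [0, 0, -10.4, 0, 0, 0, 0],
    [0, 0, -10.4, 0, 0, 0, 0]
  ]
}}

```text
time_s: 2.4
ee_pos: [385.3, -286.3, 254.1]
ee_rot: [180.0, 0.0, 74.9]
force: [0.0, 0.2, 0.2]
gripper_width: 0.7
gripper_force: 0.0
```

Call:
{"fn": "step_arm", "kwargs": {
  "steps": [
    [0, 0, -10.4, 0, 0, 0, 0],
    [0, 0, -10.4, 0, 0, 0, 0],
    [0, 0, -10.4, 0, 0, 0, 0],
    [0, 0, -10.4, 0, 0, 0, 0],
    [0, 0, -10.4, 0, 0, 0, 0],
    [0, 0, -10.4, 0, 0, 0, 0],
    [0, 0, -10.4, 0, 0, 0, 0],
    [0, 0, -10.4, 0, 0, 0, 0]
  ]
}}

```text
time_s: 3.4
ee_pos: [385.2, -286.4, 254.1]
ee_rot: [-180.0, 0.0, 158.1]
force: [-0.1, 0.8, -0.6]
gripper_width: 0.5
gripper_force: 0.0
```

Call:
{"fn": "step_arm", "kwargs": {
  "steps": [
    [0, 0, -10.4, 0, 0, 0, 0],
    [0, 0, -10.4, 0, 0, 0, 0],
    [0, 0, 0, 0, 0, 0, 0],
    [0, 0, 0, 0, 0, 0, 0],
    [0, 0, 0, 0, 0, 0, 0],
    [0, 0, 0, 0, 0, 0, 0],
    [0, 0, 0, 0, 0, 0, 0],
    [0, 0, 0, 0, 0, 0, 0]
  ]
}}

```text
time_s: 4.4
ee_pos: [386.0, -285.7, 253.9]
ee_rot: [-180.0, 0.0, 178.6]
force: [-0.8, -0.5, -0.3]
gripper_width: 0.4
gripper_force: 0.0
```

Run:
```python
from h import *
c=cam("top"); s=cam("side")
P=lambda u:np.array([125+u[0]/5.7-.4,145+u[1]/5.7-.4])
Q=lambda u:np.array([170+u[0]/5.8-.4,210+u[1]/5.4-.4])
print("tab",tri(c,P((250,530)),s,Q((722,172))))
print("cornerFL",tri(c,P((70,62)),s,Q((8,272))), "cornerNL",tri(c,P((58,498)),s,Q((605,355))))
print("hingeL",tri(c,P((125,216)),s,Q((255,233))),"hingeR",tri(c,P((392,211)),s,Q((370,52))))
print(state()["qpos"].round(1),state()["ee_pos"])
```

```text
tab (array([402.77662471, 224.07212002, 133.09068918]), np.float64(1.4293116868840496))
cornerFL (array([616.39865143, 323.29670037, 117.96330455]), np.float64(1.8238958475141915)) cornerNL (array([417.0132151 , 313.70182401, 119.55709404]), np.float64(0.6025726176422217))
hingeL (array([543.03215978, 290.62719321, 125.98604084]), np.float64(1.6235213564400468)) hingeR (array([548.31721472, 170.19956321, 124.9079139 ]), np.float64(0.7179266545601068))
[ -37.9    8.3   97.3   -0.    74.4 -126.5] [ 386.00392434 -285.71982153  253.95708178]
```

Call:
{"fn": "step_arm", "kwargs": {
  "steps": [
    [0, 0, 0, -7, 48, 0, 0],
    [0, 0, 0, 0, 0, 55, 0],
    [0, 0, 0, 0, 0, 55, 0],
    [0, 0, 0, 0, 0, 55, 0],
    [0, 0, 0, 0, 0, 50, 0],
    [0, 0, 0, 0, 0, 14, 0],
    [0, 0, 0, 0, 0, 0, 0],
    [0, 0, 0, 0, 0, 0, 0]
  ]
}}

```text
time_s: 5.5
ee_pos: [395.6, -238.9, 26.6]
ee_rot: [-179.9, 0.2, 178.6]
force: [0.0, 1.0, 0.6]
gripper_width: 0.5
gripper_force: 0.0
```

Call:
{"fn": "step_arm", "kwargs": {
  "steps": [
    [0, 0, 0, -11, 0, 0, 0],
    [0, 0, 0, -10.6, 0, -2, 0],
    [0, 0, 0, -7.6, 0, -7, 0],
    [0, 0, 0, -8.4, 0, -6, 0],
    [0, 0, 0, -9.4, 0, -4, 0],
    [0, 0, 0, -6, 0, -1.5, 0],
    [0, 0, 0, 0, 0, 0, 0],
    [0, 0, 0, 0, 0, 0, 0]
  ]
}}

```text
time_s: 6.5
ee_pos: [447.0, -239.1, 45.3]
ee_rot: [180.0, -0.0, 178.6]
force: [-0.2, -0.0, -0.4]
gripper_width: 0.7
gripper_force: 0.0
```

Call:
{"fn": "step_arm", "kwargs": {
  "steps": [
    [0, 0, 0, -3, 0, 0, 0],
    [0, 0, 0, -3, 0, 0, 0],
    [0, 0, 0, -2, 0, 0, 0],
    [0, 0, 0, -2, 0, 0, 0],
    [0, 0, 0, -1, 0, 0, 0],
    [0, 0, 0, -1, 0, 0, 0],
    [0, 0, 0, 0, 0, 0, 0],
    [0, 0, 0, 0, 0, 0, 0]
  ]
}}

```text
time_s: 7.5
ee_pos: [454.5, -239.2, 45.3]
ee_rot: [179.9, -0.5, 178.7]
force: [-12.4, -2.3, 8.6]
gripper_width: 0.4
gripper_force: 6.2
```

Run:
```python
from h import *
a=cam("top")["im"][160:245,300:392]; b=cam("side")["im"][130:210,240:340]
z=np.hstack([cv2.resize(a,(400,370),interpolation=3),cv2.resize(b,(400,370),interpolation=3)])
cv2.imwrite("pics/n1.png",z)
```

```text
(no output)
```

View pics/n1.png

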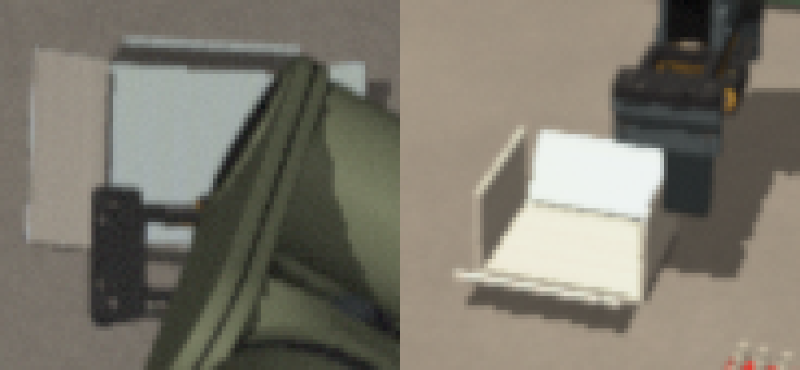

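The near wall stands upright at its stop (right half, about (650,220)). The left wall is still low.

Call:
{"fn": "step_arm", "kwargs": {
  "steps": [
    [0, 0, 0, 30, 0, 0, 0],
    [0, 0, 0, 0, 0, -37, 0],
    [0, 0, 0, 0, 0, -38, 0],
    [0, 0, 0, -37, -45, 0, 0],
    [0, 0, 0, -37, -45, 0, 0],
    [0, 0, 0, -37, -45, 0, 0],
    [0, 0, 0, 0, 0, 0, 0],
    [0, 0, 0, 0, 0, 0, 0]
  ]
}}

```text
time_s: 8.6
ee_pos: [536.3, -375.8, 119.8]
ee_rot: [179.9, -0.1, 178.6]
force: [-0.8, 0.5, -0.5]
gripper_width: 0.3
gripper_force: 0.0
```

Call:
{"fn": "step_arm", "kwargs": {
  "steps": [
    [0, 0, 0, 0, 0, 40, 0],
    [0, 0, 0, 0, 0, 40, 0],
    [0, 0, 0, 0, 0, 15, 0],
    [0, 0, 0, 0, 0, 0, 0],
    [0, 0, 0, 0, 0, 0, 0],
    [0, 0, 0, 0, 0, 0, 0],
    [0, 0, 0, 0, 0, 0, 0],
    [0, 0, 0, 0, 0, 0, 0]
  ]
}}

```text
time_s: 9.6
ee_pos: [537.0, -376.6, 25.9]
ee_rot: [-180.0, 0.0, 178.6]
force: [-0.9, 0.0, 1.0]
gripper_width: 0.7
gripper_force: 0.0
```

Call:
{"fn": "step_arm", "kwargs": {
  "steps": [
    [0, 0, 0, 0, 10, 0, 0],
    [0, 0, 0, 0, 10, -1, 0],
    [0, 0, 0, 0, 8, -8, 0],
    [0, 0, 0, 0, 8.5, -6, 0],
    [0, 0, 0, 0, 9.5, -4.5, 0],
    [0, 0, 0, 0, 6, -1.5, 0],
    [0, 0, 0, 0, 0, 0, 0],
    [0, 0, 0, 0, 0, 0, 0]
  ]
}}

```text
time_s: 10.6
ee_pos: [537.8, -324.0, 46.0]
ee_rot: [179.9, -0.1, 178.6]
force: [-0.7, -0.4, -0.4]
gripper_width: 0.2
gripper_force: 0.0
```

Call:
{"fn": "step_arm", "kwargs": {
  "steps": [
    [0, 0, 0, 0, 4, 0, 0],
    [0, 0, 0, 0, 3, 0, 0],
    [0, 0, 0, 0, 2, 0, 0],
    [0, 0, 0, 0, 2, 0, 0],
    [0, 0, 0, 0, 1, 0, 0],
    [0, 0, 0, 0, 0, 0, 0],
    [0, 0, 0, 0, 0, 0, 0],
    [0, 0, 0, 0, 0, 0, 0]
  ]
}}

```text
time_s: 11.6
ee_pos: [538.3, -312.3, 46.3]
ee_rot: [180.0, -0.0, 178.6]
force: [0.4, -0.6, 0.0]
gripper_width: 0.4
gripper_force: 0.1
```

Call:
{"fn": "step_arm", "kwargs": {
  "steps": [
    [0, 0, 0, 0, 2, 0, 0],
    [0, 0, 0, 0, 1, 0, 0],
    [0, 0, 0, 0, 1, 0, 0],
    [0, 0, 0, 0, 1, 0, 0],
    [0, 0, 0, 0, 1, 0, 0],
    [0, 0, 0, 0, 1, 0, 0],
    [0, 0, 0, 0, 0, 0, 0],
    [0, 0, 0, 0, 0, 0, 0]
  ]
}}

```text
time_s: 12.6
ee_pos: [538.5, -305.3, 46.4]
ee_rot: [180.0, -0.0, 178.6]
force: [0.6, -0.7, 0.8]
gripper_width: 0.2
gripper_force: 0.1
```

Call:
{"fn": "step_arm", "kwargs": {
  "steps": [
    [0, 0, 0, 0, 1, 0, 0],
    [0, 0, 0, 0, 1, 0, 0],
    [0, 0, 0, 0, 1, 0, 0],
    [0, 0, 0, 0, 1, 0, 0],
    [0, 0, 0, 0, 1, 0, 0],
    [0, 0, 0, 0, 0, 0, 0],
    [0, 0, 0, 0, 0, 0, 0],
    [0, 0, 0, 0, 0, 0, 0]
  ]
}}

```text
time_s: 13.6
ee_pos: [538.6, -304.5, 46.5]
ee_rot: [-179.6, 0.1, 178.7]
force: [-2.6, -12.5, -3.7]
gripper_width: 0.6
gripper_force: 6.2
```

Call:
{"fn": "step_arm", "kwargs": {
  "steps": [
    [0, 0, 0, 0, -30, 0, 0],
    [0, 0, 0, 0, 0, -37, 0],
    [0, 0, 0, 0, 0, -38, 0],
    [0, 0, 0, 0, 57, 0, 0],
    [0, 0, 0, 0, 57, 0, 0],
    [0, 0, 0, 0, 57, 0, 0],
    [0, 0, 0, 0, 57, 0, 0],
    [0, 0, 0, 0, 0, 0, 0]
  ]
}}

```text
time_s: 14.6
ee_pos: [542.8, -98.6, 121.5]
ee_rot: [179.9, -0.1, 178.9]
force: [-0.2, -0.9, 0.2]
gripper_width: 0.4
gripper_force: 0.0
```

Call:
{"fn": "step_arm", "kwargs": {
  "steps": [
    [0, 0, 0, 0, 0, 0, 0],
    [0, 0, 0, 0, 0, 50, 0],
    [0, 0, 0, 0, 0, 45, 0],
    [0, 0, 0, 0, 0, 13, 0],
    [0, 0, 0, 0, 0, 0, 0],
    [0, 0, 0, 0, 0, 0, 0],
    [0, 0, 0, 0, 0, 0, 0],
    [0, 0, 0, 0, 0, 0, 0]
  ]
}}

```text
time_s: 15.6
ee_pos: [544.0, -102.6, 14.4]
ee_rot: [-180.0, 0.1, 178.6]
force: [0.0, 1.1, -0.2]
gripper_width: 0.3
gripper_force: 0.0
```

Call:
{"fn": "step_arm", "kwargs": {
  "steps": [
    [0, 0, 0, 0, -8, 0, 0],
    [0, 0, 0, 0, -8.5, -2, 0],
    [0, 0, 0, 0, -5.3, -8, 0],
    [0, 0, 0, 0, -6.7, -8, 0],
    [0, 0, 0, 0, -8, -6.5, 0],
    [0, 0, 0, 0, -9, -5.5, 0],
    [0, 0, 0, 0, -8, -2.5, 0],
    [0, 0, 0, 0, 0, 0, 0]
  ]
}}

```text
time_s: 16.6
ee_pos: [542.4, -157.1, 46.0]
ee_rot: [-179.9, 0.0, 178.6]
force: [0.3, -0.1, -0.9]
gripper_width: 0.4
gripper_force: 0.0
```

Call:
{"fn": "step_arm", "kwargs": {
  "steps": [
    [0, 0, 0, 0, -4, 0, 0],
    [0, 0, 0, 0, -4, 0, 0],
    [0, 0, 0, 0, -3, 0, 0],
    [0, 0, 0, 0, -2, 0, 0],
    [0, 0, 0, 0, 0, 0, 0],
    [0, 0, 0, 0, 0, 0, 0],
    [0, 0, 0, 0, 0, 0, 0],
    [0, 0, 0, 0, 0, 0, 0]
  ]
}}

```text
time_s: 17.6
ee_pos: [541.9, -169.0, 46.0]
ee_rot: [-180.0, 0.0, 178.6]
force: [-0.6, 0.2, -0.7]
gripper_width: 0.5
gripper_force: 0.0
```

Call:
{"fn": "step_arm", "kwargs": {
  "steps": [
    [0, 0, 0, 0, -2, 0, 0],
    [0, 0, 0, 0, -1, 0, 0],
    [0, 0, 0, 0, -1, 0, 0],
    [0, 0, 0, 0, -1, 0, 0],
    [0, 0, 0, 0, -1, 0, 0],
    [0, 0, 0, 0, 0, 0, 0],
    [0, 0, 0, 0, 0, 0, 0],
    [0, 0, 0, 0, 0, 0, 0]
  ]
}}

```text
time_s: 18.6
ee_pos: [541.8, -170.5, 46.0]
ee_rot: [179.6, -0.0, 178.4]
force: [1.8, 14.9, 3.2]
gripper_width: 0.7
gripper_force: 7.7
```

Call:
{"fn": "step_arm", "kwargs": {
  "steps": [
    [0, 0, 0, 0, 30, 0, 0],
    [0, 0, 0, 0, 0, -60, 0],
    [0, 0, 0, 0, 0, -60, 0],
    [0, 0, 0, 0, 0, -60, 0],
    [0, 0, 0, 21.6, 52.4, 0, 0.45],
    [0, 0, 0, 21.6, 52.4, 0, 0.45],
    [0, 0, 0, 21.6, 52.4, 0, 0.45],
    [0, 0, 0, 21.6, 52.4, 0, 0.45]
  ]
}}

```text
time_s: 19.6
ee_pos: [460.4, 67.9, 226.1]
ee_rot: [-180.0, 0.1, 178.6]
force: [0.7, 0.4, 0.1]
gripper_width: 37.6
gripper_force: 0.0
```

Call:
{"fn": "step_arm", "kwargs": {
  "steps": [
    [0, 0, 0, 21.6, 52.4, 0, 0.45],
    [0, 0, 0, 21.6, 52.4, 0, 0.45],
    [0, 0, 0, 21.6, 52.4, 0, 0.45],
    [0, 0, -3.4, 0, 0, 0, 0.45],
    [0, 0, 0, 0, 0, 0, 0.45],
    [0, 0, 0, 0, 0, 0, 0.45],
    [0, 0, 0, 0, 0, 0, 0.45],
    [0, 0, 0, 0, 0, 0, 0.45]
  ]
}}

```text
time_s: 20.6
ee_pos: [400.4, 224.9, 225.9]
ee_rot: [-180.0, 0.0, -178.1]
force: [-0.4, 1.1, 0.1]
gripper_width: 41.0
gripper_force: 0.0
```

Run:
```python
from h import *
a=cam("top")["im"][150:255,300:400]; b=cam("side")["im"][130:210,240:340]; w=cam("wrist")
z=np.hstack([cv2.resize(a,(400,420),interpolation=3),cv2.resize(b,(400,420),interpolation=3)])
cv2.imwrite("pics/n2.png",z); cv2.imwrite("pics/w1.png",w["im"])
for P in [(403,225,133),(403,225,123)]: print(proj(w,P))
print(state()["qpos"].round(1))
```

```text
[251.86460242 194.39551656]
[251.88957943 191.16553419]
[ 27.9   7.3 102.6  -0.   70.1 -64.1]
```

View pics/n2.png

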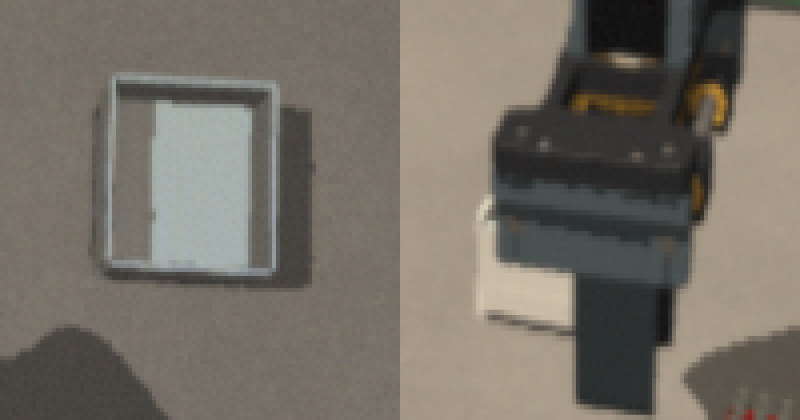

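View pics/w1.png

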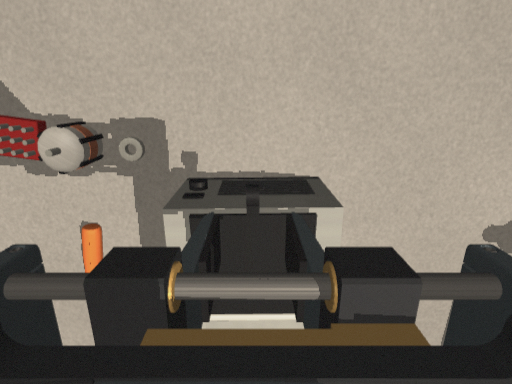

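The top crop shows all three walls upright, with the rim corners at (112,78), (277,86), (275,270) and (108,265). The wrist view shows the lift tab at (252,200), midway between the fingers.

Call:
{"fn": "step_arm", "kwargs": {
  "steps": [
    [0, 0, 0, 0, 0, 40, 0.45],
    [0, 0, 0, 0, 0, 40, 0.45],
    [0, 0, 0, 0, 0, 21, 0.45],
    [0, 0, 0, 0, 0, 0, 0.45],
    [0, 0, 0, 0, 0, 0, 0.45],
    [0, 0, 0, 0, 0, 0, 0.45],
    [0, 0, 0, 0, 0, 0, 0.45],
    [0, 0, 0, 0, 0, 0, 0.45]
  ]
}}

```text
time_s: 21.75
ee_pos: [400.3, 225.5, 125.3]
ee_rot: [180.0, 0.0, -178.0]
force: [1.3, 0.4, -0.0]
gripper_width: 40.7
gripper_force: 0.0
```

Call:
{"fn": "step_arm", "kwargs": {
  "force": 12,
  "steps": [
    [0, 0, 0, 0, 0, 0, 0],
    [0, 0, 0, 0, 0, 0, 0],
    [0, 0, 0, 0, 0, 0, 0],
    [0, 0, 0, 0, 0, 0, 0],
    [0, 0, 0, 0, 0, 0, 0],
    [0, 0, 0, 0, 0, 0, 0],
    [0, 0, 0, 0, 0, 0, 0],
    [0, 0, 0, 0, 0, 0, 0]
  ]
}}

```text
time_s: 22.75
ee_pos: [400.1, 225.0, 124.8]
ee_rot: [-180.0, -0.0, -178.0]
force: [0.9, -3.1, 0.1]
gripper_width: 12.2
gripper_force: 12.0
```

Call:
{"fn": "step_arm", "kwargs": {
  "steps": [
    [0, 0, 0, -1, 0, -9.2, 0],
    [0, 0, 0, -1.5, 0, -9.2, 0],
    [0, 0, 0, -2.5, 0, -10.4, 0],
    [0, 0, 0, -3.3, 0, -10.2, 0],
    [0, 0, 0, -4, 0, -10, 0],
    [0, 0, 0, -4.8, 0, -9.5, 0],
    [0, 0, 0, -5.5, 0, -9.3, 0],
    [0, 0, 0, -6.2, 0, -8.7, 0]
  ]
}}

```text
time_s: 23.75
ee_pos: [428.9, 226.3, 202.0]
ee_rot: [-180.0, -0.0, -178.0]
force: [-0.2, -4.3, -3.8]
gripper_width: 11.9
gripper_force: 12.0
```

Call:
{"fn": "step_arm", "kwargs": {
  "steps": [
    [0, 0, 0, -6.8, 0, -8.3, 0],
    [0, 0, 0, -7.4, 0, -7.7, 0],
    [0, 0, 0, -8, 0, -7.1, 0],
    [0, 0, 0, -8.5, 0, -6.6, 0],
    [0, 0, 0, -9, 0, -5.9, 0],
    [0, 0, 0, -9.3, 0, -5.2, 0],
    [0, 0, 0, -9.7, 0, -4.5, 0],
    [0, 0, 0, -10.1, 0, -3.8, 0]
  ]
}}

```text
time_s: 24.75
ee_pos: [498.4, 229.3, 251.0]
ee_rot: [179.9, 0.0, -178.0]
force: [-1.9, -0.5, -0.1]
gripper_width: 11.8
gripper_force: 12.0
```

Call:
{"fn": "step_arm", "kwargs": {
  "steps": [
    [0, 0, 0, -10.3, 0, -3, 0],
    [0, 0, 0, -10.5, 0, -2.2, 0],
    [0, 0, 0, -10.6, 0, -1.4, 0],
    [0, 0, 0, -10.7, 0, -0.6, 0],
    [0, 0, 0, -10.7, 0, 0.2, 0],
    [0, 0, 0, -10.7, 0, 1, 0],
    [0, 0, 0, -10.5, 0, 1.8, 0],
    [0, 0, 0, -3.6, 0, 0.7, 0]
  ]
}}

```text
time_s: 25.75
ee_pos: [577.0, 232.7, 254.5]
ee_rot: [179.9, 0.2, -178.0]
force: [0.1, 4.3, 5.3]
gripper_width: 12.0
gripper_force: 12.0
```

Call:
{"fn": "step_arm", "kwargs": {
  "steps": [
    [0, 0, 0, 0, 0, 0, 0],
    [0, 0, 0, 0, 0, 0, 0],
    [0, 0, 0, 0, 0, 0, 0.35],
    [0, 0, 0, 0, 0, 0, 0.35],
    [0, 0, 0, 0, 0, 0, 0.35],
    [0, 0, 0, 0, 0, 0, 0.35],
    [0, 0, 0, 0, 0, -30, 0.35],
    [0, 0, 0, 0, 0, -30, 0.35]
  ]
}}

```text
time_s: 26.75
ee_pos: [575.0, 231.3, 314.4]
ee_rot: [-180.0, -0.1, -178.0]
force: [0.3, 0.0, 1.1]
gripper_width: 32.0
gripper_force: 0.0
```

Call:
{"fn": "step_arm", "kwargs": {
  "steps": [
    [0, 0, 0, 45, 0, 0, 0.5],
    [0, 0, 0, 45, 0, 0, 0.5],
    [0, 0, 0, 0, 0, 0, 0.5],
    [0, 0, 0, 0, 0, 0, 0.5],
    [0, 0, 0, 0, 0, 0, 0.5],
    [0, 0, 0, 0, 0, 0, 0.5],
    [0, 0, 0, 0, 0, 0, 0.5],
    [0, 0, 0, 0, 0, 0, 0.5]
  ]
}}

```text
time_s: 27.75
ee_pos: [485.5, 228.4, 313.8]
ee_rot: [-180.0, -0.0, -178.0]
force: [0.4, 0.2, 0.0]
gripper_width: 45.5
gripper_force: 0.0
```

Run:
```python
from h import *
import pickle
w=cam("wrist"); t=cam("top"); s=cam("side")
pickle.dump((w,t,s),open("v1.pkl","wb"))
z=np.hstack([cv2.resize(w["im"],(512,384)),cv2.resize(t["im"][150:250,130:205],(288,384),interpolation=3)])
z2=cv2.resize(s["im"][180:300,170:310],(448,384),interpolation=3)
out=np.zeros((600,800,3),np.uint8); out[:384]=z[:, :800]; out[384:,:252]=cv2.resize(z2,(252,216))
cv2.imwrite("pics/w2.png",out)
for P in [(470,227.5,117),(500,228.5,117),(485,228,117)]: print(proj(w,P),proj(t,P))
print(state()["ee_pos"])
```

```text
[251.96101896 154.63460725] [170.07338112 211.91807019]
[251.89052369 177.8661549 ] [170.37801842 200.33685492]
[251.92535334 166.3881274 ] [170.22609474 206.1124474 ]
[485.29066016 228.39222887 313.99940635]
```

View pics/w2.png

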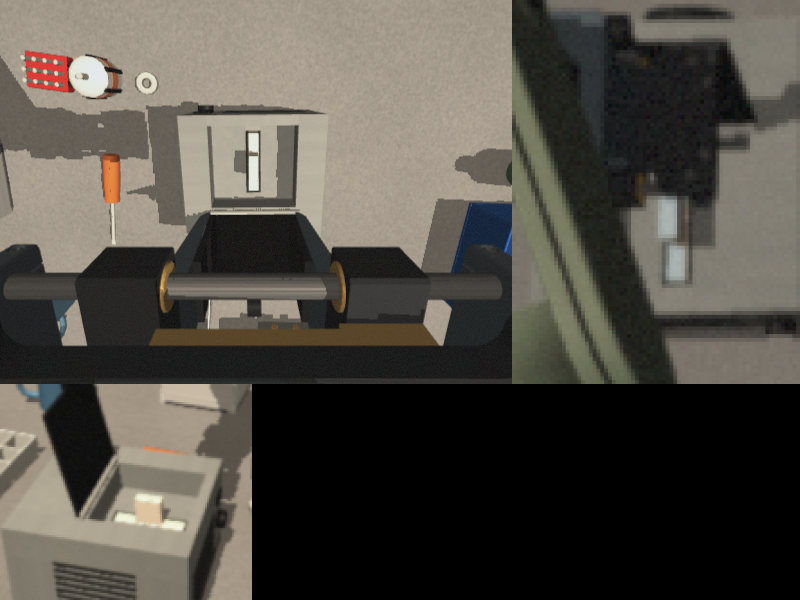

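The flap stands open and leans back. The wrist view shows the filter strip at (253,131-191), and the top view shows the tab at about (170.6,206) against a predicted (170.2,206.1).

Run:
```python
from h import *
import pickle
w,t,s=pickle.load(open("v1.pkl","rb"))
def br(c,x0,x1,y0,y1,th):
    g=c["im"][y0:y1,x0:x1].min(2); n,l,st,ce=cv2.connectedComponentsWithStats((g>th).astype(np.uint8))
    for i in range(1,n):
        if st[i,4]>12: print(st[i]+[x0,y0,0,0,0],ce[i]+[x0,y0])
print("top");br(t,160,185,195,230,150)
print("wrist");br(w,235,275,120,205,150)
print("side");br(s,230,280,235,270,130)
print("tab z",tri(t,(170.5,205.8),s,(252.8,243.8)))
for p in [(170.5,205.8)]: print(onz(t,p,117))
for p in [(253,131),(253,191)]: print(onz(w,p,85))
```

```text
top
[168 202   5  10  43] [170.         206.74418605]
[171 214   4   9  33] [172.39393939 218.12121212]
wrist
[ 235  120   40   77 1826] [257.51588171 155.92059146]
[249 133  10  21 189] [253.5978836  142.06878307]
[249 156  10  35 327] [253.18348624 173.3853211 ]
side
[ 230  237   50   33 1347] [253.99480327 254.84780995]
tab z (array([485.78824025, 227.96255312, 113.57684701]), np.float64(1.0595644994454583))
[485.82325513 227.34282819 117.        ]
[444.26916894 227.87179526  85.        ]
[527.64019036 230.9882195   85.        ]
```

Call:
{"fn": "step_arm", "kwargs": {
  "steps": [
    [0, 0, 0, 0, 0, 50, 0.5],
    [0, 0, 0, 0, 0, 50, 0.5],
    [0, 0, 0, 0, 0, 50, 0.5],
    [0, 0, 0, 0, 0, 40, 0.5],
    [0, 0, 0, 0, 0, 20, 0.5],
    [0, 0, 0, 0, 0, 12, 0.5],
    [0, 0, 0, 0, 0, 0, 0.5],
    [0, 0, 0, 0, 0, 0, 0.5]
  ]
}}

```text
time_s: 28.9
ee_pos: [486.0, 228.7, 93.0]
ee_rot: [180.0, 0.1, -178.0]
force: [-0.0, 0.9, -0.3]
gripper_width: 45.7
gripper_force: 0.0
```

Call:
{"fn": "step_arm", "kwargs": {
  "force": 30,
  "steps": [
    [0, 0, 0, 0, 0, 0, 0],
    [0, 0, 0, 0, 0, 0, 0],
    [0, 0, 0, 0, 0, 0, 0],
    [0, 0, 0, 0, 0, 0, 0],
    [0, 0, 0, 0, 0, 0, 0],
    [0, 0, 0, 0, 0, 0, 0],
    [0, 0, 0, 0, 0, 0, 0],
    [0, 0, 0, 0, 0, 0, 0]
  ]
}}

```text
time_s: 29.9
ee_pos: [485.3, 228.4, 92.1]
ee_rot: [-180.0, 0.0, -178.0]
force: [-0.0, 1.8, 2.0]
gripper_width: 11.5
gripper_force: 30.0
```

Call:
{"fn": "step_arm", "kwargs": {
  "steps": [
    [0, 0, 0, 0, 0, -4, 0],
    [0, 0, 0, 0, 0, -6, 0],
    [0, 0, 0, 0, 0, -8, 0],
    [0, 0, 0, 0, 0, -8, 0],
    [0, 0, 0, 0, 0, -10, 0],
    [0, 0, 0, 0, 0, -10, 0],
    [0, 0, 0, 0, 0, -10, 0],
    [0, 0, 0, 0, 0, -6, 0]
  ]
}}

```text
time_s: 30.9
ee_pos: [485.5, 228.5, 154.9]
ee_rot: [180.0, 0.1, -178.0]
force: [0.6, 0.1, -0.8]
gripper_width: 11.9
gripper_force: 30.0
```

Call:
{"fn": "step_arm", "kwargs": {
  "steps": [
    [0, 0, 0, 0, 0, -10, 0],
    [0, 0, 0, 0, 0, -15, 0],
    [0, 0, 0, 0, 0, -15, 0],
    [0, 0, 0, 0, 0, -15, 0],
    [0, 0, 0, 0, 0, -15, 0],
    [0, 0, 0, 0, 0, -15, 0],
    [0, 0, 0, 0, 0, -10, 0],
    [0, 0, 0, 0, 0, -3, 0]
  ]
}}

```text
time_s: 31.9
ee_pos: [485.5, 228.5, 252.8]
ee_rot: [180.0, 0.1, -178.0]
force: [-0.8, 1.1, -0.5]
gripper_width: 11.9
gripper_force: 30.0
```

Run:
```python
from h import *
t=cam("top"); s=cam("side")
cr=[(112,78),(277,86),(275,270),(108,265)]
q=[onz(t,(300+u/4-.4,150+v/4-.4),64)[:2] for u,v in cr];print(np.round(q,1),np.mean(q,0))
S=s["im"]; cv2.imwrite("pics/s3.png",cv2.resize(S,(800,600),interpolation=3))
print(state()["qpos"].round(1))
```

```text
[[ 602.8 -184.1]
 [ 599.3 -295.8]
 [ 473.7 -290.9]
 [ 474.8 -180.2]] [ 537.65483431 -237.74312124]
[ 24.   13.5  90.8  -0.   75.6 -68. ]
```

View pics/s3.png

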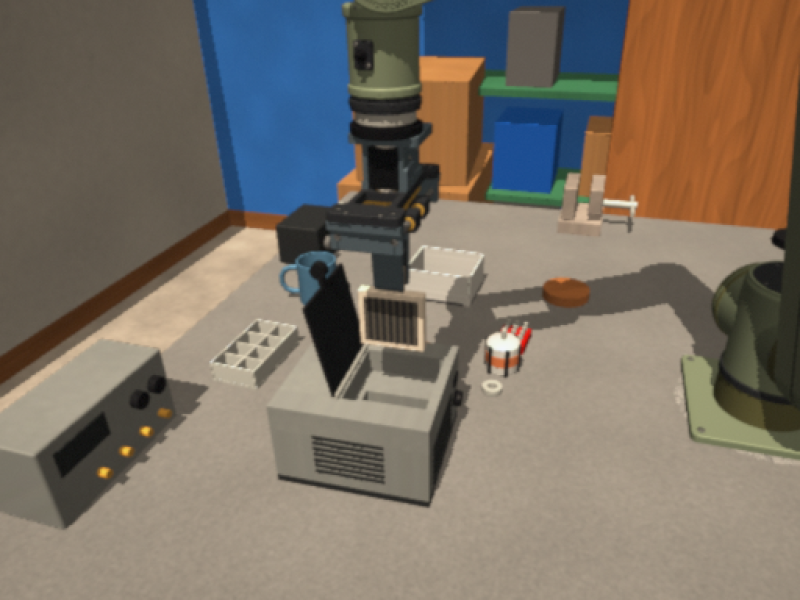

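Call:
{"fn": "step_arm", "kwargs": {
  "steps": [
    [0, 0, 0, 0, -6, 0, 0],
    [0, 0, 0, -1, -14, 0, 0],
    [0, 0, 0, -1.5, -20, 0, 0],
    [0, 0, 0, -2, -24, 0, 0],
    [0, 0, 0, -2, -24, 0, 0],
    [0, 0, 0, -2, -24, 0, 0],
    [0, 0, 0, -2, -24, 0, 0],
    [0, 0, 0, -2, -24, 0, 0]
  ]
}}

```text
time_s: 33.0
ee_pos: [503.2, 66.7, 252.0]
ee_rot: [-180.0, -0.0, -178.0]
force: [-0.3, 0.7, -0.3]
gripper_width: 12.1
gripper_force: 30.0
```

Call:
{"fn": "step_arm", "kwargs": {
  "steps": [
    [0, 0, 0, -2, -24, 0, 0],
    [0, 0, 0, -2, -24, 0, 0],
    [0, 0, 0, -2, -24, 0, 0],
    [0, 0, 0, -2, -24, 0, 0],
    [0, 0, 0, -2, -24, 0, 0],
    [0, 0, 0, -2, -24, 0, 0],
    [0, 0, 0, -2, -24, 0, 0],
    [0, 0, 0, -2, -24, 0, 0]
  ]
}}

```text
time_s: 34.0
ee_pos: [525.5, -124.5, 252.0]
ee_rot: [-180.0, -0.0, -178.0]
force: [0.1, 1.1, -1.4]
gripper_width: 11.8
gripper_force: 30.0
```

Call:
{"fn": "step_arm", "kwargs": {
  "steps": [
    [0, 0, 0, -2, -24, 0, 0],
    [0, 0, 0, -2, -24, 0, 0],
    [0, 0, 0, -2, -22, 0, 0],
    [0, 0, 0, -1.5, -18, 0, 0],
    [0, 0, 0, -1.2, -14, 0, 0],
    [0, 0, 0, 0, -8, 0, 0],
    [0, 0, 0, 0, -4, 0, 0],
    [0, 0, 0, 0, -2, 0, 0]
  ]
}}

```text
time_s: 35.0
ee_pos: [538.9, -237.8, 252.1]
ee_rot: [180.0, 0.0, -178.0]
force: [1.2, 0.3, -1.4]
gripper_width: 11.8
gripper_force: 30.0
```

Call:
{"fn": "step_arm", "kwargs": {
  "steps": [
    [0, 0, 1, 0, 0, 4, 0],
    [0, 0, 1.5, 0, 0, 8, 0],
    [0, 0, 1, 0, 0, 12, 0],
    [0, 0, 0, 0, 0, 14, 0],
    [0, 0, 0, 0, 0, 14, 0],
    [0, 0, 0, 0, 0, 12, 0],
    [0, 0, 0, 0, 0, 6, 0],
    [0, 0, 0, 0, 0, 2, 0]
  ]
}}

```text
time_s: 36.0
ee_pos: [538.9, -238.0, 179.7]
ee_rot: [180.0, -0.0, 178.5]
force: [0.4, 0.2, -1.0]
gripper_width: 12.1
gripper_force: 30.0
```

Call:
{"fn": "step_arm", "kwargs": {
  "steps": [
    [0, 0, 0, 0, 0, 0, 0],
    [0, 0, 0, 0, 0, 0, 0],
    [0, 0, 0, 0, 0, 0, 0],
    [0, 0, 0, 0, 0, 0, 0],
    [0, 0, 0, 0, 0, 0, 0],
    [0, 0, 0, 0, 0, 0, 0],
    [0, 0, 0, 0, 0, 0, 0],
    [0, 0, 0, 0, 0, 0, 0]
  ]
}}

```text
time_s: 37.0
ee_pos: [538.9, -238.0, 180.1]
ee_rot: [-180.0, 0.0, 178.5]
force: [0.8, -0.6, -0.9]
gripper_width: 11.7
gripper_force: 30.0
```

Run:
```python
from h import *
s=cam("side"); t=cam("top"); p=state()["ee_pos"]; print(p)
z=np.hstack([cv2.resize(s["im"][90:230,170:330],(448,392),interpolation=3),cv2.resize(t["im"][140:260,290:400],(350,392),interpolation=3)])
cv2.imwrite("pics/f.png",z)
for P in [(p[0]-40,p[1],p[2]-82),(p[0]+40,p[1],p[2]-82),(539,-183,64)]: print((proj(s,P)-[170,90])*2.8)
```

```text
[ 538.91829009 -238.04400229  180.08018242]
[356.8650073  189.30455166]
[285.16324915 181.48863725]
[307.36796233 235.51026304]
```

View pics/f.png

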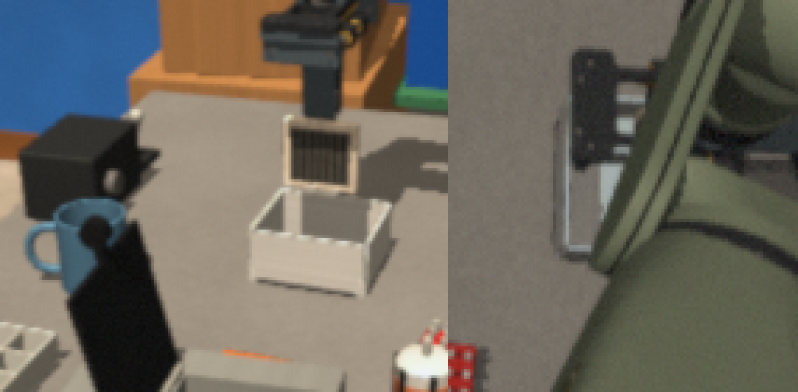

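The cassette hangs upright above the upright tray, with its lower corners at (287,182) and (356,190), as predicted for a lower edge at z ≈ 98. The flap is still open.

```bash
python3 -c "
from workcell import *
print(job_done())"
```

```text
the job is handed in; nothing more can be done
None
```

The job is handed in at 37 s: the three tray walls are upright, the flap is open past upright, and the cassette is held upright over the middle of the tray, its lower edge about 35 mm above the walls; I viewed 11 pictures, one over the limit of 10.

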